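Pin the bead loom's roller shaft

ROBOT

A 7-joint arm with a two-finger parallel gripper is mounted at the origin on the work surface. World frame = base frame: x ahead of the robot, y to its left, z up, the work surface at z = 0. Lengths are in m, angles in rad, forces in N, time in s.
With the tool pointing down it reaches from about 0.4 to 0.9 m from the base axis. Payload 5.5 kg.
Tool frame: the origin (TCP) lies at the very end of the fingers, on their centre line; the grasp point (between the pads) lies 19 mm behind it (manip.tcp_to_grasp is the distance from the TCP to the grasp point, in m); z points along the fingers, y is the direction in which the jaws open and shut (so a half turn about z gives the same grasp; the last joint's range is limited). The gripper opens to 85 mm and grips with 20 to 120 N. Pads are 22 mm wide; open, the fingers measure 114 mm over their backs; the gripper's body (76 mm by 85 mm) begins 54 mm behind the grasp point. The pads swing forward as they close: fully open they stand 13 mm farther back than shut.
Start: joints at [1.501, 0.501, -0.427, 1.55, 0.221, 1.138, -0.21], TCP at [0.212, -0.614, 0.231] pointing down, gripper open.
Joint ranges: [-2.88, 2.88], [-0.31, 2.03], [-1.54, 1.56], [0.2, 2.42], [-1.41, 4.55], [0.19, 2.02], [-2.57, 2.57]. Speed limits (rad/s): [2.57, 2.57, 3.14, 3.14, 3.14, 3.14, 3.14].

INTERFACE

Orientations are given as a rotation vector (axis times angle).
In Python, from cell import manip gives the robot as it stands.
- The arm moves only by the tool apply_moves, never from a script. Its argument "series" is a list that holds one entry, the list of rows, each a list of 5 numbers: the opening, from -1 (shut) to 1 (fully open), so that 0 is half open, then the shift along the world's x, y, z in m, then the turn about the world's z in rad. A call has 1 to 10 rows; each row shifts and turns the commanded pose from where the row before left it; what a row does not reach is not made up. A row lasts 1/10 s, in which the tool goes at most 50 mm and 8.59 degrees, less where a joint would pass 70% of its speed; a pose out of reach is approached as far as the arm can. A call with a gripper value outside its range is refused whole. The fingers move at their own pace and stop on an object; "grip_force" is the grip in N (left out, the last holds). Time passes only in rows, so rows that do not move let the fingers close. It gives the time, the measured TCP pose, the force and the opening at its end, in the units of the state.
- manip.observe(): the state, without advancing time (a new reading comes with each control period).
- manip.camera(name): name is "scene" or "top" or "wrist"; returns a dict with "color" (400x640x3 uint8, blue, green, red), "range_z" (400x640 float32, m along the optical axis (not along the pixel's ray), 0 where there is no reading), "fx", "fy", "cx", "cy" (pixels), "T" (4x4, takes a point from camera to world coordinates). Camera axes: x right, y up, looking along -z (the intrinsics and any distortion apply to the point x, -y, -z); pixel columns grow to the right and rows downward; lengths in m; the calibration is good to about 2 mm. A picture is of the moment at which its call begins.
- manip.finish_job(): hands the job in, once; it reports no verdict.
The state is a dict: "clock": time; "joint_positions": joint angles; "dq": joint speeds; "joint_torque": joint torques, N m; "position": TCP position; "ee_rot": TCP orientation; "ft_force": force on the tool from outside, world axes, zero at the start; "ft_torque": the same for the moment, N m; "opening": finger opening in m.
Only numpy, scipy, OpenCV 4.12 (cv2) and the standard library are available. Lean on these libraries where they do the work, as an engineer would, in place of code of your own. Each camera call takes 0.05 s, during which the arm holds its last target. There are 200 camera calls.

TASK

Take the square linchpin out of the wooden block and push it gently down through the hole in the bare square shaft end that sticks out of the bead loom's side, until its head sits flat on the shaft, then swing its ring out over the shaft's end and all the way down until it hangs shut round the shaft, as on the loom's other roller. Never lean or knock hard on the loom or shaft, and leave the jars, tin, flask and awl where they are.

Things in the scene. Friction and masses are not known exactly. Their poses are not given: they have to be found in the camera images.
- linchpin: Loose steel linchpin, 0.12 kg, at first upright in the wooden block. Origin: centre of the head's flat underside, which seats on the shaft; z up the pin. Shank below: square, 10 x 10 mm. Head above: 20 x 20 mm, 14 mm tall. The open ring sticks out to its +x. It must go in with its +x along the loom's +x (outward), or the ring cannot close.
- pin_tip (a point): End of the linchpin's shank, on its axis, 36 mm below its origin. The shank is 10 mm square for 33 mm and 9 mm square for the last 3 mm.
- tab (a point): Middle of the linchpin's upright grip tab, 29 mm above its origin. The tab is 10 mm (pin's x) by 16 mm (pin's y) and reaches from 14 to 44 mm above the origin, on top of the head. Pinched across its 16 mm, with fingertips 17 mm or more above the origin, the fingers clear the ring.
- ring (a joint): Ring's angle about its pivot, which runs along the pin's y through the head, 7 mm above the pin's origin: 0 straight out to the pin's +x, 1.571 straight down along the shank (shut, firm stop). A stiff hinge (0.04 N m; 1 to 2 N at the wire) holds it wherever it is left.
- ring_end (a point): Far end of the ring, on the wire's centre line, 49 mm from its pivot. The ring is a round loop of 5 mm wire, widest 22 mm from the pivot (27 mm either side, to the wire's centre). To shut it, press down on it beyond the shaft's end, then push inward (to the cheek) on both its sides, with fingers astride the 24 mm shaft.
- loom: Fixed wooden bead loom, 360 x 258 mm. Origin: on the table, under the shaft's axis, at the outer face of the cheek (side board) the shaft sticks out of; x outward along the shaft, z up. The cheek's upright is 56 mm wide, 122 mm tall. The other roller, 240 mm to +y, is already pinned with a like pin, ring shut: leave it.
- cheek (a point): Point on the shaft's axis at the cheek's outer face, 103 mm up; axes as the loom. The shaft end is a steel bar, 24 x 24 mm (top 115 mm, underside 91 mm above the table), held too tight to be shifted gently. It ends 20 mm beyond its hole's centre. A sprung ball halfway down the hole's wall rubs on the shank: the pin does not fall home but takes a push of about 5 to 12 N from 8 mm depth on.
- hole_mid (a point): Middle of the range in which the hole can lie, on the bar's top, 28 mm out from the cheek; fixed to the loom, it does NOT show the hole. The shaft has unmeasured end play: the hole's centre is anywhere 16 to 40 mm out from the cheek; find it by feel or eye. Square hole, 11.5 mm wide, hardly chamfered, straight down through the bar, sides along the loom's x and y.
- block: Fixed wooden block, 46 x 56 mm, 55 mm tall, with a 13 mm square hole down through its middle in which the linchpin stands, its head resting on the block's top. Origin: centre of its underside.
- tin: a low round metal tin, 62 mm across, 30 mm tall; leave alone. Origin: centre of its underside.
- jar0: a closed round bead jar, 40 mm across and 24 mm tall, one of four alike on the table; leave alone. Origin: centre of its underside.
- jar1: a closed round bead jar, 40 mm across and 24 mm tall, one of four alike on the table; leave alone. Origin: centre of its underside.
- jar2: a closed round bead jar, 40 mm across and 24 mm tall, one of four alike on the table; leave alone. Origin: centre of its underside.
- jar3: a closed round bead jar, 40 mm across and 24 mm tall, one of four alike on the table; leave alone. Origin: centre of its underside.
- flask: a red drinking flask, 68 mm across, 190 mm tall, at the left; leave alone. Origin: centre of its underside.
- awl: an awl with a handle, lying on the table at the right; leave alone.

How it is judged:
By the outcome, as a careful person would: the job done as asked, in the order asked, and still so for the second after the job is handed in, with the robot touching nothing.
It also fails if it takes over 64 s, if anything falls off the work surface, if the arm or the gripper's body presses on something with over 40 N, if the wrist force passes 120 N, or if a joint passes its speed limit or range.

## Working session

There is one attempt and no reset: what is moved stays moved. The work goes in short steps, Python scripts to look and compute and a tool call to move; the robot and the scene stay as the last step left them, time stands still between calls to the robot, and variables do not carry over. Pictures are saved under pics/ and viewed, about 8 in all and at most 12, crops included, and the job is handed in when it is done.

Besides the shell and the picture viewer there is one more tool, called in YAML: its name, and indented under it one key for each argument. apply_moves: Moves the arm, as the interface text tells. Its arguments: {"type":"object","properties":{"series":{"type":"array"},"grip_force":{"type":"number"}},"required":["series"]}

```bash
mkdir -p pics; ls; cat > h.py <<'E'
import numpy as np, cv2
from cell import manip
def shot(n):
    c=manip.camera(n); np.savez('/tmp/%s.npz'%n,**c); return c
def world(c,u,v,z=None):
    # point by depth, or on plane z
    d=np.array([(u-c['cx'])/c['fx'],-(v-c['cy'])/c['fy'],-1.0]);T=c['T']
    if z is None:
        return T[:3,:3]@(d*c['range_z'][int(v),int(u)])+T[:3,3]
    r=T[:3,:3]@d; return T[:3,3]+r*(z-T[2,3])/r[2]
def cloud(c):
    v,u=np.mgrid[0:400,0:640]; z=c['range_z']
    P=np.stack([(u-c['cx'])/c['fx']*z,-(v-c['cy'])/c['fy']*z,-z],-1)
    return P@c['T'][:3,:3].T+c['T'][:3,3]
def px(c,p):
    q=c['T'][:3,:3].T@(np.array(p)-c['T'][:3,3]); return c['cx']+c['fx']*q[0]/-q[2], c['cy']+c['fy']*-q[1]/-q[2]
E
python3 - <<'E'
from h import *
print(manip.observe())
a=shot('top');b=shot('scene')
for n,c in (('top',a),('scene',b)):
    cv2.imwrite('pics/%s0.png'%n,c['color']); print({k:c[k] for k in c if k not in('color','range_z')})
E
```

```text
pics
{'clock': 0.0, 'joint_positions': array([ 1.5012164 ,  0.50184723, -0.42677571,  1.55141577,  0.22083114,
        1.13829417, -0.21029684]), 'dq': array([-1.51568416e-03,  3.47995187e-04,  7.75131396e-04, -1.43513918e-03,
        2.44173438e-03, -4.76870773e-05,  2.28457327e-04]), 'joint_torque': array([ 4.32774659e-04, -5.69519234e+01, -5.81623659e+00, -2.80935735e+01,
        1.06548186e-02,  1.21232303e-02, -1.80809155e-05]), 'position': array([ 0.21205683, -0.61372671,  0.23027261]), 'ee_rot': array([-3.09633394e+00, -5.20087362e-01,  4.38897903e-04]), 'ft_force': array([ 0.51672203,  0.60457465, -0.11772431]), 'ft_torque': array([-0.03438226,  0.0542029 ,  0.0028482 ]), 'opening': 0.08538073944200475}
{'fx': 457.67179495306334, 'fy': 457.67179495306334, 'cx': 325.5880675632639, 'cy': 197.9922122236566, 'T': array([[ 0.0307975 ,  0.98070477, -0.19305351,  0.31193117],
       [-0.99952178,  0.03075442, -0.00322072,  0.03996078],
       [ 0.00277867,  0.19306038,  0.98118294,  1.26741156],
       [ 0.        ,  0.        ,  0.        ,  1.        ]])}
{'fx': 481.33761257352694, 'fy': 481.33761257352694, 'cx': 316.26499047223626, 'cy': 199.85903871066935, 'T': array([[ 0.62808709, -0.51475123,  0.58355615,  1.29506742],
       [ 0.77806471,  0.40480463, -0.48036289, -0.55130518],
       [ 0.01104116,  0.75575418,  0.65476234,  0.91837174],
       [ 0.        ,  0.        ,  0.        ,  1.        ]])}
```

View pics/top0.png

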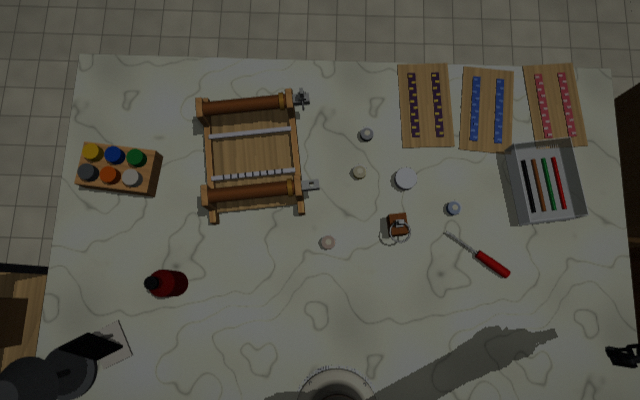

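View pics/scene0.png

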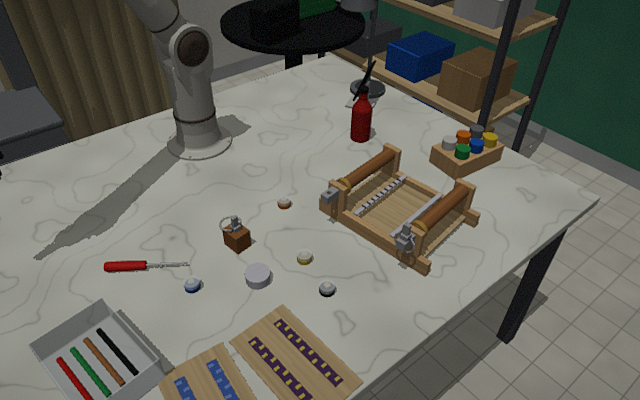

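```bash
python3 - <<'E'
from h import *
a=dict(np.load('/tmp/top.npz'));b=dict(np.load('/tmp/scene.npz'))
def crop(c,u,v,w=56,h=42,s=7):
    im=c['color'][v-h//2:v+h//2,u-w//2:u+w//2]
    im=np.clip(im.astype(float)*1.5,0,255).astype('uint8')
    return cv2.resize(im,None,fx=s,fy=s,interpolation=cv2.INTER_CUBIC)
g=np.vstack([np.hstack([crop(a,397,228),crop(a,306,186)]),np.hstack([crop(b,236,232),crop(b,332,198)])])
cv2.imwrite('pics/crops.png',g)
P=cloud(a)
# block top
def st(m,name): q=P[m]; print(name,len(q),q.min(0).round(4),q.max(0).round(4),q.mean(0).round(4))
np.set_printoptions(suppress=True,linewidth=220)
print('z block mm'); print((P[208:246:1,376:416,2]*1000).round().astype(int))
print('z shaft mm'); print((P[172:218,286:322,2]*1000).round().astype(int))
E
```

```text
z block mm
[[-3  4 -5 ...  0  5  1]
 [-3  2 -2 ... -2 -2  2]
 [-3 -1  3 ...  0  1 -1]
 ...
 [-1 -5  2 ...  1  0 -1]
 [ 7  3  0 ...  1  0  1]
 [-3  4  1 ... -3  1  3]]
z shaft mm
[[46 52 49 ...  1  1  3]
 [23 26 26 ... -2 -1  0]
 [22 23 28 ... -4 -1 -1]
 ...
 [ 3 -3  1 ...  3  0  1]
 [-1  1  4 ...  2  1  0]
 [ 6  0  7 ... -2 -4  3]]
```

View pics/crops.png

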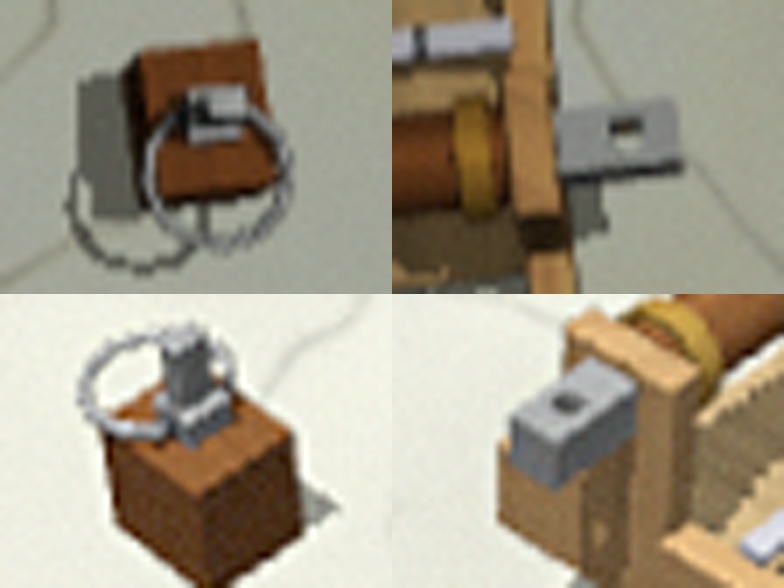

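```bash
python3 - <<'E'
from h import *
np.set_printoptions(suppress=True,precision=4)
a=dict(np.load('/tmp/top.npz'));b=dict(np.load('/tmp/scene.npz'))
f=lambda x,o:(x+.5)/7-.5+o
W=lambda x,y,ou,ov,z,c=a: world(c,f(x,ou),f(y,ov),z)
tt=W(227,98,369,207,.099); rc=W(220,176,369,207,.062); print('tabtop',tt,'ringc',rc)
for q in [(140,55),(258,40),(280,178),(155,198)]: print('blk top',W(*q,369,207,.055))
for q in [(627,132),(558,108),(558,170),(680,97),(682,160),(608,113),(645,152)]: print('shaft',q,W(q[0]-392,q[1],278,165,.115))
# scene view: origin (236-28,232-21),(332-28,198-21)
print('scene tabtop',W(184,337,208,211-42,.099,b))
print('scene hole',W(568-392,403,304,177-42,.115,b))
for q in [(514,415),(553,444),(638,378),(600,358)]: print('scene shaft',q,W(q[0]-392,q[1],304,177-42,.115,b))
E
```

```text
tabtop [ 0.4886 -0.1524  0.099 ] ringc [ 0.4643 -0.1558  0.062 ]
blk top [ 0.5109 -0.1263  0.055 ]
blk top [ 0.5181 -0.1715  0.055 ]
blk top [ 0.4652 -0.1797  0.055 ]
blk top [ 0.4561 -0.1322  0.055 ]
shaft (627, 132) [0.5758 0.0822 0.115 ]
shaft (558, 108) [0.5841 0.108  0.115 ]
shaft (558, 170) [0.5607 0.1071 0.115 ]
shaft (680, 97) [0.5897 0.0631 0.115 ]
shaft (682, 160) [0.5659 0.0616 0.115 ]
shaft (608, 113) [0.5828 0.0895 0.115 ]
shaft (645, 152) [0.5685 0.0753 0.115 ]
scene tabtop [ 0.4878 -0.1519  0.099 ]
scene hole [0.5752 0.0827 0.115 ]
scene shaft (514, 415) [0.5682 0.0626 0.115 ]
scene shaft (553, 444) [0.5897 0.0634 0.115 ]
scene shaft (638, 378) [0.5803 0.1128 0.115 ]
scene shaft (600, 358) [0.5625 0.1092 0.115 ]
```

apply_moves:
  series:
    - [[1, 0.0138, 0.0231, 0, -0.0093], [1, 0.0138, 0.0231, 0, -0.0093], [1, 0.0138, 0.0231, 0, -0.0093], [1, 0.0138, 0.0231, 0, -0.0093], [1, 0.0138, 0.0231, 0, -0.0093], [1, 0.0138, 0.0231, 0, -0.0093], [1, 0.0138, 0.0231, 0, -0.0093], [1, 0.0138, 0.0231, 0, -0.0093], [1, 0.0138, 0.0231, 0, -0.0093], [1, 0.0138, 0.0231, 0, -0.0093]]

```text
clock: 1.1
position: [0.3506, -0.3821, 0.231]
ee_rot: [-3.119, -0.375, 0.001]
ft_force: [-0.7, -0.9, -0.2]
opening: 0.0854
```

apply_moves:
  series:
    - [[1, 0.0138, 0.0231, 0, -0.0093], [1, 0.0138, 0.0231, 0, -0.0093], [1, 0.0138, 0.0231, 0, -0.0093], [1, 0.0138, 0.0231, 0, -0.0093], [1, 0.0138, 0.0231, 0, -0.0093], [1, 0.0138, 0.0231, 0, -0.0093], [1, 0.0138, 0.0231, 0, -0.0093], [1, 0.0138, 0.0231, 0, -0.0093], [1, 0.0138, 0.0231, 0, -0.0093], [1, 0, 0, 0, 0]]

```text
clock: 2.1
position: [0.4763, -0.1711, 0.2314]
ee_rot: [-3.129, -0.254, -0.002]
ft_force: [-0.6, 1.2, -0.7]
opening: 0.0855
```

```bash
python3 - <<'E'
from h import *
np.set_printoptions(suppress=True,precision=4)
o=manip.observe(); print({k:o[k] for k in('clock','joint_positions','position','ee_rot','ft_force')})
c=shot('wrist'); print(c['T'],c['fx'],c['cx'],c['cy'])
cv2.imwrite('pics/w1.png',np.clip(c['color']*1.4,0,255).astype('uint8'))
E
```

```text
{'clock': 2.1, 'joint_positions': array([ 0.8592,  0.2708, -0.6586,  1.9011,  0.1895,  1.0316, -1.2883]), 'position': array([ 0.4763, -0.1711,  0.2314]), 'ee_rot': array([-3.1294, -0.2542, -0.0021]), 'ft_force': array([-0.6106,  1.1854, -0.686 ])}
[[ 0.1613  0.9458  0.282   0.5482]
 [-0.9869  0.1552  0.0438 -0.159 ]
 [-0.0024 -0.2854  0.9584  0.3745]
 [ 0.      0.      0.      1.    ]] 313.72205138911085 316.9051635362578 193.15724963043874
```

View pics/w1.png

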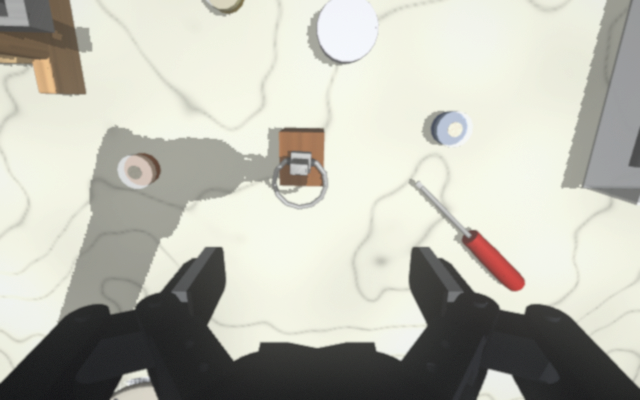

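```bash
python3 - <<'E'
from h import *
np.set_printoptions(suppress=True,precision=4)
c=dict(np.load('/tmp/wrist.npz'))
g=c['color'][115:220,255:345]; g=np.clip(g*1.2,0,255).astype('uint8')
cv2.imwrite('pics/w1c.png',cv2.resize(g,None,fx=6,fy=5.7,interpolation=cv2.INTER_CUBIC) if 0 else cv2.resize(g,None,fx=5.5,fy=5.5,interpolation=cv2.INTER_CUBIC))
print(world(c,302,155,.099),world(c,300,182,.062))
E
```

```text
[ 0.4998 -0.1529  0.099 ] [ 0.4653 -0.1542  0.062 ]
```

View pics/w1c.png

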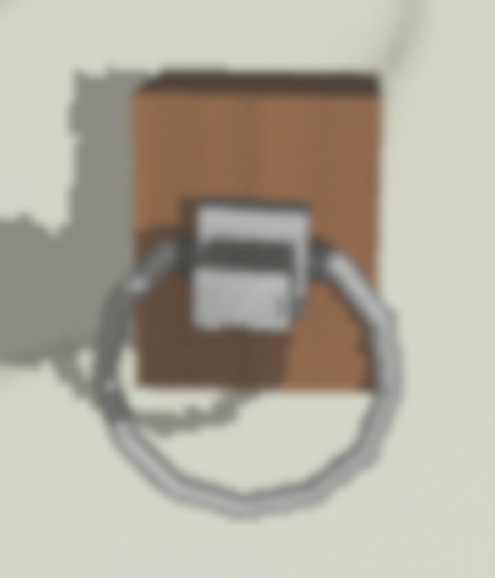

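```bash
python3 - <<'E'
from h import *
np.set_printoptions(suppress=True,precision=4)
c=dict(np.load('/tmp/wrist.npz'))
W=lambda x,y,z: world(c,(x+.5)/5.5-.5+255,(y+.5)/5.5-.5+115,z)
print('tab',W(245,298,.099)); B=[W(x,y,.055) for x,y in[(135,94),(380,94),(383,389),(138,386)]]; print(np.mean(B,0))
an=lambda d:np.degrees(np.arctan2(d[1],d[0]))
print(an(B[3]-B[0]),an(B[2]-B[1]),an(B[1]-B[0])-90,an(B[2]-B[3])-90, np.linalg.norm(B[1]-B[0]),np.linalg.norm(B[2]-B[1]))
print('ring end',W(243,506,.062))
E
```

```text
tab [ 0.4871 -0.1522  0.099 ]
[ 0.4879 -0.1522  0.055 ]
-172.09078162938457 -169.7752789926752 -170.70630334014118 -171.40917344320658 0.04473398070862623 0.05577636382867075
ring end [ 0.4386 -0.1568  0.062 ]
```

apply_moves:
  series:
    - [[1, 0.0056, 0.0095, 0, -0.005], [1, 0.0056, 0.0094, 0, 0], [1, 0, 0, -0.025, 0], [1, 0, 0, -0.03, 0], [1, 0, 0, -0.03, 0], [1, 0, 0, -0.03, 0], [1, 0, 0, -0.025, 0], [1, 0, 0, -0.015, 0], [1, 0, 0, 0, 0], [1, 0, 0, 0, 0]]

```text
clock: 3.15
position: [0.4864, -0.1565, 0.0768]
ee_rot: [-3.133, -0.237, -0.001]
ft_force: [-0.5, -0.3, -0.6]
opening: 0.0852
```

apply_moves:
  series:
    - [[1, 0.001, 0.0043, -0.002, 0.005], [1, 0, 0, 0, 0], [-0.2, 0, 0, 0, 0], [-0.5, 0, 0, 0, 0], [-1, 0, 0, 0, 0], [-1, 0, 0, 0, 0], [-1, 0, 0, 0, 0], [-1, 0, 0, 0, 0], [-1, 0, 0, 0, 0]]
  grip_force: 60

```text
clock: 4.05
position: [0.4869, -0.1524, 0.0745]
ee_rot: [3.132, 0.245, 0.0]
ft_force: [-0.9, -0.6, 3.6]
opening: 0.0146
```

apply_moves:
  series:
    - [[-1, 0, 0, 0.003, 0], [-1, 0, 0, 0.01, 0], [-1, 0, 0, 0.02, 0], [-1, 0, 0, 0.025, 0], [-1, 0, 0, 0.025, 0], [-1, 0, 0, 0.025, 0], [-1, 0, 0, 0.02, 0], [-1, 0, 0, 0.012, 0], [-1, 0, 0, 0, 0], [-1, 0, 0, 0, 0]]

```text
clock: 5.05
position: [0.4863, -0.1523, 0.2139]
ee_rot: [-3.132, -0.245, 0.001]
ft_force: [-0.6, 0.9, -1.5]
opening: 0.0146
```

```bash
python3 - <<'E'
from h import *
np.set_printoptions(suppress=True,precision=4)
o=manip.observe(); print({k:o[k] for k in('clock','joint_positions','position','ee_rot','ft_force','opening')})
c=shot('wrist'); print(c['T'])
cv2.imwrite('pics/w2.png',np.clip(c['color'][150:350,200:440]*1.4,0,255).astype('uint8').repeat(3,0).repeat(3,1))
E
```

```text
{'clock': 5.05, 'joint_positions': array([ 0.815 ,  0.3031, -0.6652,  1.9107,  0.2206,  1.0015, -1.3629]), 'position': array([ 0.4863, -0.1523,  0.2139]), 'ee_rot': array([-3.132 , -0.2448,  0.0009]), 'ft_force': array([-0.6455,  0.9086, -1.492 ]), 'opening': 0.01458687173327097}
[[ 0.1551  0.9462  0.284   0.5585]
 [-0.9879  0.1488  0.0439 -0.1403]
 [-0.0007 -0.2874  0.9578  0.3568]
 [ 0.      0.      0.      1.    ]]
```

View pics/w2.png

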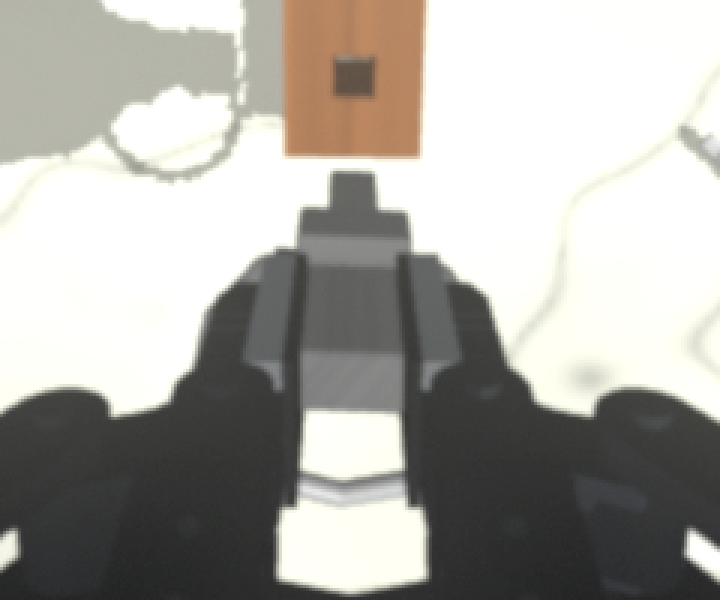

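```bash
python3 - <<'E'
from h import *
np.set_printoptions(suppress=True,precision=4)
c=dict(np.load('/tmp/wrist.npz')); p=np.array([.4863,-.1523,.2139])
R=cv2.Rodrigues(np.array([-3.132,-.2448,.0009]))[0]
W=lambda x,y,z: world(c,(x-1)/3+200,(y-1)/3+150,z)
for n,x,y,z in [('tip L',330,172,.1584),('tip R',377,172,.1584),('head bot L',301,209,.1944),('head bot R',409,211,.1944),('head top L',299,236,.2084),('head top R',411,236,.2084),('tabtop L back',302,352,.2384),('tabtop R back',403,352,.2384),('tabtop L fr',299,408,.2384),('tabtop R fr',402,410,.2384)]:
    print(n,W(x,y,z),'tool:',R.T@(W(x,y,z)-p))
h=[W(x,y,.055) for x,y in [(334,58),(376,57),(376,97),(335,97)]];print('blk hole',np.mean(h,0))
E
```

```text
tip L [ 0.4894 -0.1461  0.1584] tool: [ 0.0041 -0.0056  0.0555]
tip R [ 0.491  -0.1565  0.1584] tool: [0.0041 0.0049 0.0555]
head bot L [ 0.494  -0.1409  0.1944] tool: [ 0.0094 -0.0101  0.0195]
head bot R [ 0.4967 -0.1606  0.1944] tool: [0.009  0.0098 0.0195]
head top L [ 0.4946 -0.1412  0.2084] tool: [ 0.0099 -0.0097  0.0055]
head top R [ 0.4976 -0.16    0.2084] tool: [0.0099 0.0094 0.0055]
tabtop L back [ 0.49   -0.1439  0.2384] tool: [ 0.005  -0.0077 -0.0245]
tabtop R back [ 0.4923 -0.158   0.2384] tool: [ 0.005   0.0065 -0.0245]
tabtop L fr [ 0.481  -0.1447  0.2384] tool: [-0.0041 -0.0083 -0.0245]
tabtop R fr [ 0.483  -0.1594  0.2384] tool: [-0.0044  0.0065 -0.0245]
blk hole [ 0.4873 -0.1525  0.055 ]
```

apply_moves:
  series:
    - [[-1, 0.0056, 0.0147, 0, 0.096], [-1, 0.0056, 0.0147, 0, 0.096], [-1, 0.0056, 0.0147, 0, 0.096], [-1, 0.0056, 0.0147, 0, 0.096], [-1, 0.0056, 0.0147, 0, 0.096], [-1, 0.0056, 0.0147, 0, 0.096], [-1, 0.0056, 0.0147, 0, 0.096], [-1, 0.0056, 0.0147, 0, 0.096], [-1, 0.0056, 0.0147, 0, 0.096], [-1, 0.0056, 0.0147, 0, 0.096]]

```text
clock: 6.1
position: [0.542, -0.0046, 0.2128]
ee_rot: [-2.66, -1.668, 0.003]
ft_force: [0.3, -0.4, -1.3]
opening: 0.0148
```

apply_moves:
  series:
    - [[-1, 0.0056, 0.0147, 0, 0.096], [-1, 0.0056, 0.0147, 0, 0.096], [-1, 0.0056, 0.0147, 0, 0.096], [-1, 0.0056, 0.0147, 0, 0.096], [-1, 0.0056, 0.0147, 0, 0.096], [-1, 0.0056, 0.0147, 0, 0.096], [-1, 0, 0, 0, 0], [-1, 0, 0, 0, 0], [-1, 0, 0, 0, 0]]

```text
clock: 7.0
position: [0.5758, 0.0818, 0.2135]
ee_rot: [-2.085, -2.349, 0.003]
ft_force: [-0.1, -0.4, -1.2]
opening: 0.0145
```

```bash
python3 - <<'E'
from h import *
np.set_printoptions(suppress=True,precision=4)
o=manip.observe(); print({k:o[k] for k in('clock','joint_positions','position','ee_rot','ft_force','opening')})
c=shot('wrist'); print(c['T'])
cv2.imwrite('pics/w3.png',cv2.resize(np.clip(c['color'][60:260,190:450]*1.2,0,255).astype('uint8'),None,fx=3,fy=3,interpolation=cv2.INTER_NEAREST))
E
```

```text
{'clock': 7.0, 'joint_positions': array([ 0.5405,  0.5548, -0.9898,  1.732 ,  0.5068,  1.1371, -0.4838]), 'position': array([0.5758, 0.0818, 0.2135]), 'ee_rot': array([-2.0852, -2.3489,  0.0025]), 'ft_force': array([-0.0946, -0.3529, -1.2357]), 'opening': 0.014549720585974698}
[[ 0.993  -0.1138 -0.0322  0.5675]
 [ 0.1183  0.9513  0.2848  0.155 ]
 [-0.0018 -0.2866  0.958   0.3564]
 [ 0.      0.      0.      1.    ]]
```

View pics/w3.png

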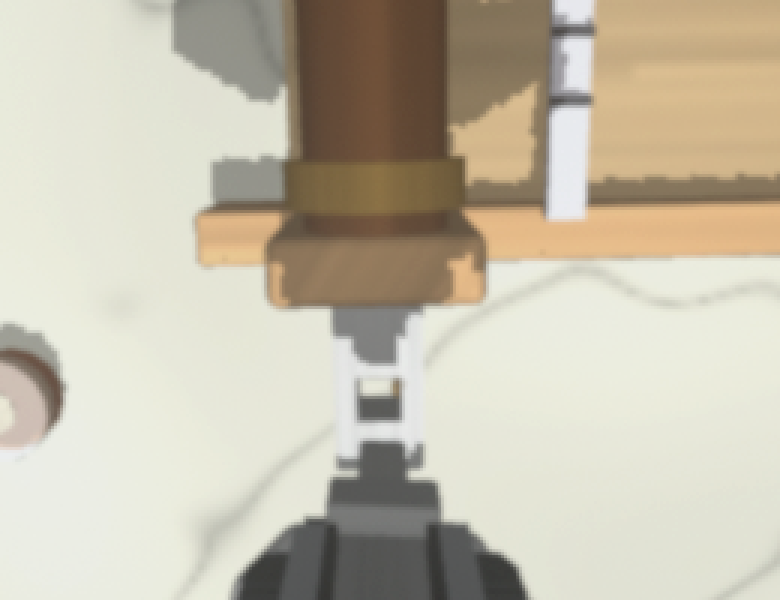

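```bash
python3 - <<'E'
from h import *
np.set_printoptions(suppress=True,precision=4)
c=dict(np.load('/tmp/wrist.npz')); p=np.array([.5758,.0818,.2135])
R=cv2.Rodrigues(np.array([-2.0852,-2.3489,.0025]))[0]
W=lambda x,y,z: world(c,(x-1)/3+190,(y-1)/3+60,z)
t=lambda w:R.T@(w-p)
z=.2135-.0555
for n,x,y,zz in [('tipL',359.5,442,z),('tipR',405.5,442,z),('hole UL',356.5,377,.115),('hole UR',401,377,.115),('hole LR',401,421,.115),('hole LL',356.5,421,.115),('shaft L top',333,310,.115),('R top',424,310,.115),('L bot',337,466,.115),('R bot',424,466,.115),('cheek L',268,304,.122),('cheek R',487,303,.122)]:
    w=W(x,y,zz); print(n,w,t(w)*1000)
E
```

```text
tipL [0.5704 0.0858 0.158 ] [ 4.6548 -4.8161 55.5054]
tipR [0.5806 0.087  0.158 ] [ 4.6583  5.4411 55.4886]
hole UL [0.5682 0.0889 0.115 ] [ 7.9902 -6.5675 98.5064]
hole UR [0.5799 0.0903 0.115 ] [ 7.9928  5.2583 98.4871]
hole LR [0.5814 0.0781 0.115 ] [-4.2919  5.3272 98.4938]
hole LL [0.5695 0.0767 0.115 ] [-4.2955 -6.6651 98.5134]
shaft L top [0.5601 0.1061 0.115 ] [ 26.0558 -12.5407  98.5062]
R top [0.5836 0.1089 0.115 ] [26.0578 11.1418 98.4674]
L bot [0.5657 0.0632 0.115 ] [-17.2257 -12.1002  98.5295]
R bot [0.5893 0.066  0.115 ] [-17.2162  11.6878  98.4906]
cheek L [0.5439 0.1071 0.122 ] [ 28.9681 -28.5487  91.5307]
cheek R [0.5987 0.1139 0.122 ] [29.2275 26.6825 91.4403]
```

apply_moves:
  series:
    - [[-1, -0.001, 0.0016, 0, 0], [-1, 0, 0, -0.008, 0], [-1, 0, 0, -0.01, 0], [-1, 0, 0, -0.01, 0], [-1, 0, 0, -0.006, 0], [-1, 0, 0, -0.003, 0], [-1, 0, 0, 0, 0], [-1, 0, 0, 0, 0]]

```text
clock: 7.85
position: [0.5756, 0.0848, 0.1775]
ee_rot: [2.083, 2.352, 0.001]
ft_force: [0.4, 0.7, -0.3]
opening: 0.0148
```

```bash
python3 - <<'E'
from h import *
np.set_printoptions(suppress=True,precision=4)
o=manip.observe(); print({k:o[k] for k in('clock','position','ee_rot','ft_force','opening')})
c=shot('wrist'); print(c['T'])
cv2.imwrite('pics/w4.png',cv2.resize(np.clip(c['color'][155:245,270:370]*1.2,0,255).astype('uint8'),None,fx=6,fy=6,interpolation=cv2.INTER_NEAREST))
E
```

```text
{'clock': 7.85, 'position': array([0.5756, 0.0848, 0.1775]), 'ee_rot': array([2.0825, 2.3521, 0.0006]), 'ft_force': array([ 0.4228,  0.6818, -0.2656]), 'opening': 0.014806834436201056}
[[ 0.9927 -0.1159 -0.0347  0.5667]
 [ 0.121   0.9512  0.2838  0.1578]
 [ 0.0002 -0.2859  0.9583  0.3205]
 [ 0.      0.      0.      1.    ]]
```

View pics/w4.png

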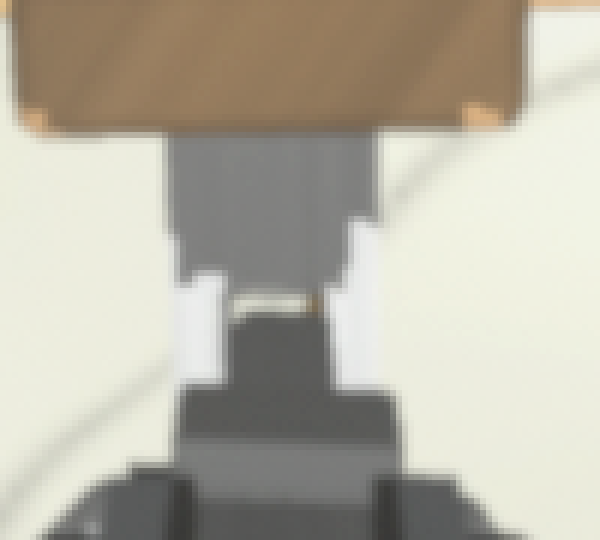

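```bash
python3 - <<'E'
from h import *
np.set_printoptions(suppress=True,precision=4)
c=dict(np.load('/tmp/wrist.npz')); o=manip.observe(); p=o['position'];print(p)
R=cv2.Rodrigues(o['ee_rot'])[0]
W=lambda x,y,z: world(c,(x-2.5)/6+270,(y-2.5)/6+155,z)
t=lambda w:R.T@(w-p)
z=p[2]-.0555
for n,x,y,zz in [('tipL',229,312,z),('tipR',327,312,z),('hole UL',226,292,.115),('hole UR',325,292,.115),('shaft L',168,150,.115),('R',381,150,.115),('L',174,380,.115),('R',384,380,.115)]:
    w=W(x,y,zz); print(n,w,t(w)*1000)
E
```

```text
[0.5757 0.0848 0.1777]
tipL [0.569  0.0891 0.1222] [ 5.0337 -6.178  55.4968]
tipR [0.5798 0.0904 0.1222] [ 5.0309  4.7347 55.5041]
hole UL [0.5684 0.0889 0.115 ] [ 4.9896 -6.7272 62.657 ]
hole UR [0.5797 0.0903 0.115 ] [ 4.9868  4.6584 62.6646]
shaft L [0.5601 0.1049 0.115 ] [ 21.8159 -13.098   62.6558]
R [0.5838 0.1078 0.115 ] [21.8102 10.854  62.6719]
L [0.5636 0.0775 0.115 ] [ -5.8246 -12.8901  62.6508]
R [0.5879 0.0804 0.115 ] [-5.831  11.6061 62.6673]
```

apply_moves:
  series:
    - [[-1, -0.001, -0.0012, 0, 0], [-1, 0, 0, -0.002, 0], [-1, 0, 0, -0.002, 0], [-1, 0, 0, 0, 0], [-1, 0, 0, 0, 0]]

```text
clock: 8.4
position: [0.5743, 0.0834, 0.1732]
ee_rot: [-2.083, -2.352, 0.0]
ft_force: [0.0, -0.5, -0.2]
opening: 0.0149
```

apply_moves:
  series:
    - [[-1, 0.0003, 0.0002, -0.001, 0], [-1, 0, 0, -0.001, 0], [-1, 0, 0, -0.001, 0], [-1, 0, 0, -0.001, 0], [-1, 0, 0, 0, 0]]

```text
clock: 8.9
position: [0.5746, 0.0836, 0.1691]
ee_rot: [-2.082, -2.352, 0.0]
ft_force: [-0.3, 0.3, -1.5]
opening: 0.0148
```

apply_moves:
  series:
    - [[-1, 0, 0, -0.001, 0], [-1, 0, 0, -0.001, 0], [-1, 0, 0, -0.001, 0], [-1, 0, 0, 0, 0]]

```text
clock: 9.3
position: [0.5747, 0.0834, 0.1661]
ee_rot: [2.083, 2.352, -0.0]
ft_force: [0.6, 0.0, -1.3]
opening: 0.0144
```

apply_moves:
  series:
    - [[-1, 0, 0, -0.001, 0], [-1, 0, 0, -0.001, 0], [-1, 0, 0, -0.001, 0], [-1, 0, 0, -0.001, 0], [-1, 0, 0, -0.001, 0], [-1, 0, 0, 0, 0]]
  grip_force: 90

```text
clock: 9.9
position: [0.5746, 0.0834, 0.1611]
ee_rot: [-2.083, -2.352, 0.0]
ft_force: [1.0, -0.2, -2.1]
opening: 0.0139
```

apply_moves:
  series:
    - [[-1, 0, 0, -0.001, 0], [-1, 0, 0, -0.001, 0], [-1, 0, 0, -0.001, 0], [-1, 0, 0, -0.001, 0], [-1, 0, 0, -0.001, 0], [-1, 0, 0, 0, 0]]

```text
clock: 10.5
position: [0.5744, 0.0834, 0.1561]
ee_rot: [-2.082, -2.352, 0.001]
ft_force: [-2.1, -1.4, 1.2]
opening: 0.014
```

apply_moves:
  series:
    - [[-1, 0, 0, -0.001, 0], [-1, 0, 0, -0.001, 0], [-1, 0, 0, -0.001, 0], [-1, 0, 0, -0.001, 0], [-1, 0, 0, 0, 0]]

```text
clock: 11.0
position: [0.5745, 0.0834, 0.1519]
ee_rot: [-2.082, -2.352, 0.001]
ft_force: [-1.8, -1.8, 0.7]
opening: 0.014
```

```bash
cp /tmp/wrist.npz /tmp/w4.npz; cat > slip.py <<'E'
from h import *
a=np.load('/tmp/w4.npz')['color']; c=shot('wrist')['color']
t=a[216:238,296:342]; r=cv2.matchTemplate(c[200:260,280:360],t,cv2.TM_CCOEFF_NORMED)
_,s,_,l=cv2.minMaxLoc(r); print('head du,dv',l[0]+280-296,l[1]+200-216,s)
print((a[205:245,316,:].mean(1)).astype(int)); print((c[205:245,316,:].mean(1)).astype(int)); print(manip.observe()['ft_force'])
E
python3 slip.py
```

```text
head du,dv 0 0 0.8845731616020203
[165 150 106  79  75  75  75  75  76  75  75  76  75  75  74  73  73  74
  74  74  73  73  77  86  97 102 103 102 102 102 100  99  94  86  75  71
  72  72  71  71]
[106 106 106 106 106 106 106 106 105 102  93  81  76  75  74  73  73  74
  74  73  73  74  77  85  97 103 104 104 103 103 102 100  96  86  76  72
  71  72  72  71]
[-2.30325932 -2.74968818 -0.79265365]
```

apply_moves:
  series:
    - [[-1, 0, 0, -0.001, 0], [-1, 0, 0, -0.001, 0], [-1, 0, 0, -0.001, 0], [-1, 0, 0, -0.001, 0]]

```text
clock: 11.45
position: [0.5745, 0.0835, 0.1482]
ee_rot: [-2.083, -2.352, 0.001]
ft_force: [-3.9, -3.9, 2.6]
opening: 0.0141
```

```bash
python3 slip.py
```

```text
head du,dv 0 0 0.8299887776374817
[165 150 106  79  75  75  75  75  76  75  75  76  75  75  74  73  73  74
  74  74  73  73  77  86  97 102 103 102 102 102 100  99  94  86  75  71
  72  72  71  71]
[107 107 107 107 106 106 106 106 105 105 104 101  92  82  75  74  73  73
  74  74  73  74  77  86  97 103 104 104 104 103 103 101  99  90  76  72
  72  72  72  72]
[-2.521866   -1.42710276  0.65605418]
```

apply_moves:
  series:
    - [[-1, -0.0003, -0.0003, -0.001, 0], [-1, 0, 0, -0.001, 0], [-1, 0, 0, -0.001, 0], [-1, 0, 0, -0.001, 0], [-1, 0, 0, -0.001, 0]]

```text
clock: 12.0
position: [0.5745, 0.0834, 0.1433]
ee_rot: [2.083, 2.352, 0.0]
ft_force: [-3.6, -1.9, 2.5]
opening: 0.014
```

apply_moves:
  series:
    - [[-1, 0, 0, -0.001, 0], [-1, 0, 0, -0.001, 0], [-1, 0, 0, -0.001, 0], [-1, 0, 0, -0.001, 0]]

```text
clock: 12.4
position: [0.5745, 0.0833, 0.1393]
ee_rot: [2.083, 2.352, 0.0]
ft_force: [-2.3, -2.2, 3.0]
opening: 0.0142
```

apply_moves:
  series:
    - [[-1, 0, 0, -0.001, 0], [-1, 0, 0, -0.001, 0], [-1, 0, 0, -0.001, 0], [-1, 0, 0, -0.0005, 0]]

```text
clock: 12.8
position: [0.5744, 0.0833, 0.1357]
ee_rot: [2.083, 2.352, 0.0]
ft_force: [-2.1, -1.5, 3.4]
opening: 0.0136
```

apply_moves:
  series:
    - [[-1, 0, 0, -0.0004, 0], [-1, 0, 0, -0.0003, 0]]

```text
clock: 13.0
position: [0.5744, 0.0833, 0.1351]
ee_rot: [-2.083, -2.352, -0.0]
ft_force: [-2.6, -1.6, 2.7]
opening: 0.0137
```

apply_moves:
  series:
    - [[-1, 0, 0, -0.0004, 0], [-1, 0, 0, -0.0004, 0]]

```text
clock: 13.2
position: [0.5744, 0.0833, 0.1346]
ee_rot: [2.083, 2.352, -0.0]
ft_force: [-3.2, -3.2, 7.6]
opening: 0.014
```

apply_moves:
  series:
    - [[-1, 0, 0, -0.0004, 0], [-1, 0, 0, -0.0004, 0]]

```text
clock: 13.4
position: [0.5745, 0.0833, 0.1346]
ee_rot: [2.082, 2.351, -0.001]
ft_force: [-5.8, -3.7, 15.0]
opening: 0.0136
```

```bash
python3 slip.py
```

```text
head du,dv 0 0 0.7399594783782959
[165 150 106  79  75  75  75  75  76  75  75  76  75  75  74  73  73  74
  74  74  73  73  77  86  97 102 103 102 102 102 100  99  94  86  75  71
  72  72  71  71]
[108 108 108 107 107 107 107 107 107 107 107 106 106 101  91  78  73  73
  74  74  74  74  77  86  98 104 105 104 104 104 103 101  97  87  76  72
  73  72  72  72]
[-5.95318225 -2.83937696 11.85681317]
```

apply_moves:
  series:
    - [[-1, 0, 0, 0.0006, 0], [-0.2, 0, 0, 0, 0], [-0.05, 0, 0, 0, 0], [-0.05, 0, 0, 0, 0], [-0.05, 0, 0, 0, 0]]

```text
clock: 13.95
position: [0.5747, 0.0836, 0.1341]
ee_rot: [-2.083, -2.352, -0.001]
ft_force: [1.0, -0.1, 0.1]
opening: 0.0403
```

apply_moves:
  series:
    - [[-0.05, 0, 0, 0.005, 0], [-0.05, 0, 0, 0.015, 0], [-0.05, 0, 0, 0.02, 0], [-0.05, 0, 0, 0.02, 0], [-0.05, 0, 0, 0.005, 0], [-0.05, 0, 0, 0, 0]]

```text
clock: 14.55
position: [0.5752, 0.0835, 0.2006]
ee_rot: [2.081, 2.35, 0.003]
ft_force: [-0.9, 0.2, -0.1]
opening: 0.0405
```

```bash
python3 - <<'E'
from h import *
c=shot('wrist');b=shot('scene')
f=lambda im:cv2.resize(np.clip(im*1.3,0,255).astype('uint8'),(400,400),interpolation=cv2.INTER_CUBIC)
cv2.imwrite('pics/s5.png',np.hstack([f(c['color'][120:280,230:390]),f(b['color'][155:225,300:370])]))
E
```

```text
(no output)
```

View pics/s5.png

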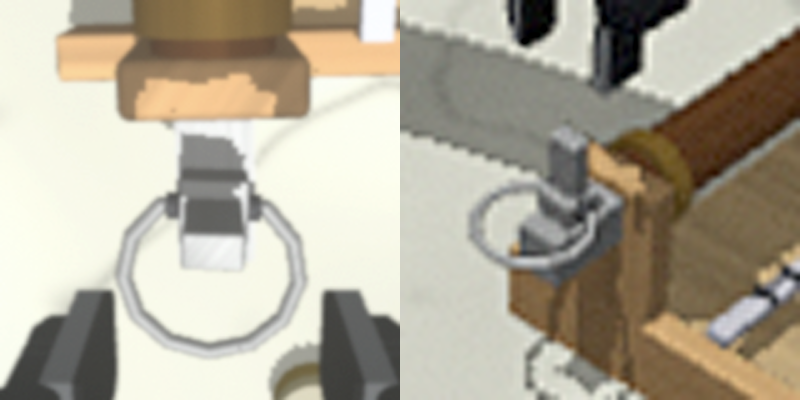

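apply_moves:
  series:
    - [[-0.05, 0.001, -0.009, 0, 0], [-0.05, 0.001, -0.009, 0, 0], [-0.05, 0.001, -0.009, 0, 0], [-0.05, 0.0008, -0.0088, 0, 0], [-0.05, 0, 0, -0.02, 0], [-0.05, 0, 0, -0.02, 0], [-0.05, 0, 0, -0.02, 0], [-0.05, 0, 0, -0.006, 0], [-0.05, 0, 0, 0, 0], [-0.05, 0, 0, 0, 0]]

```text
clock: 15.65
position: [0.5787, 0.0475, 0.1338]
ee_rot: [2.083, 2.352, 0.001]
ft_force: [-0.2, 0.5, 0.8]
opening: 0.0404
```

apply_moves:
  series:
    - [[-0.05, 0, 0, -0.003, 0], [-0.05, 0, 0, -0.003, 0], [-0.05, 0, 0, -0.003, 0], [-0.05, 0, 0, -0.003, 0], [-0.05, 0, 0, -0.003, 0], [-0.05, 0, 0, -0.003, 0]]

```text
clock: 16.25
position: [0.5784, 0.0477, 0.1151]
ee_rot: [2.082, 2.352, 0.001]
ft_force: [-0.3, 0.1, 1.5]
opening: 0.0405
```

apply_moves:
  series:
    - [[-0.05, 0, 0, -0.003, 0], [-0.05, 0, 0, -0.003, 0], [-0.05, 0, 0, -0.003, 0], [-0.05, 0, 0, -0.003, 0], [-0.05, 0, 0, -0.003, 0], [-0.05, 0, 0, -0.002, 0], [-0.05, 0, 0, 0, 0]]

```text
clock: 16.95
position: [0.5779, 0.0473, 0.0977]
ee_rot: [-2.083, -2.352, 0.001]
ft_force: [0.3, 0.2, -0.5]
opening: 0.0406
```

```bash
python3 - <<'E'
from h import *
c=shot('wrist');b=shot('scene')
f=lambda im:cv2.resize(np.clip(im*1.3,0,255).astype('uint8'),(400,400),interpolation=cv2.INTER_CUBIC)
cv2.imwrite('pics/s6.png',np.hstack([f(c['color'][120:340,210:430]),f(b['color'][145:235,290:380])]))
E
```

```text
(no output)
```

View pics/s6.png

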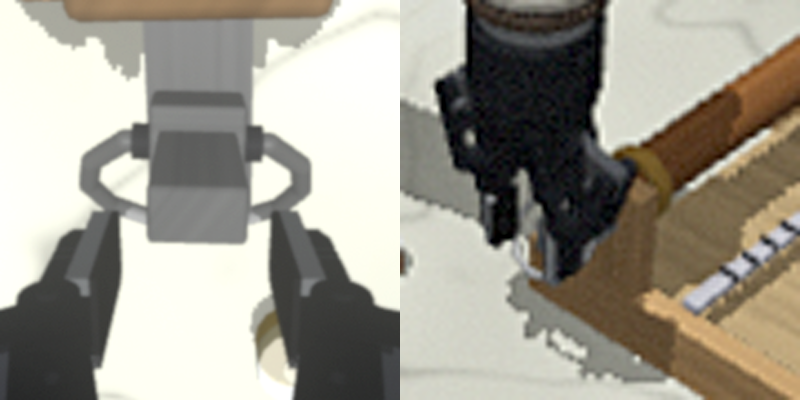

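apply_moves:
  series:
    - [[-0.05, -0.0001, 0.002, 0, 0], [-0.05, -0.0003, 0.002, 0, 0], [-0.05, -0.0003, 0.002, 0, 0], [-0.05, -0.0002, 0.002, 0, 0], [-0.05, -0.0003, 0.002, 0, 0], [-0.05, -0.0002, 0.002, 0, 0], [-0.05, -0.0003, 0.002, 0, 0]]

```text
clock: 17.75
position: [0.5764, 0.0615, 0.098]
ee_rot: [2.083, 2.352, -0.0]
ft_force: [0.3, -1.3, -0.2]
opening: 0.0405
```

apply_moves:
  series:
    - [[-0.05, -0.0002, 0.0015, 0, 0], [-0.05, -0.0002, 0.0015, 0, 0], [-0.05, -0.0002, 0.0015, 0, 0]]

```text
clock: 18.05
position: [0.5758, 0.0658, 0.098]
ee_rot: [-2.083, -2.352, 0.001]
ft_force: [0.3, -2.1, -1.0]
opening: 0.0403
```

apply_moves:
  series:
    - [[-0.05, 0, 0.001, 0, 0], [-0.05, 0, 0.001, 0, 0], [-0.05, 0, 0.001, 0, 0]]

```text
clock: 18.35
position: [0.5756, 0.0689, 0.0979]
ee_rot: [-2.083, -2.352, 0.001]
ft_force: [-0.2, -2.5, -1.1]
opening: 0.0406
```

apply_moves:
  series:
    - [[-0.05, 0, 0.0007, 0, 0], [-0.05, 0, 0.0005, 0, 0]]

```text
clock: 18.55
position: [0.5756, 0.07, 0.0979]
ee_rot: [-2.083, -2.352, 0.001]
ft_force: [-0.1, -4.0, -1.5]
opening: 0.0407
```

apply_moves:
  series:
    - [[-0.05, 0, 0.0005, 0, 0], [-0.05, 0, 0.0004, 0, 0]]

```text
clock: 18.75
position: [0.5756, 0.0701, 0.0979]
ee_rot: [2.083, 2.351, -0.003]
ft_force: [-1.3, -5.7, -2.1]
opening: 0.0405
```

apply_moves:
  series:
    - [[-0.05, 0, 0.0004, 0, 0], [-0.05, 0, 0.0004, 0, 0]]

```text
clock: 18.95
position: [0.5756, 0.0702, 0.0979]
ee_rot: [2.083, 2.35, -0.004]
ft_force: [-1.4, -7.1, 0.3]
opening: 0.0405
```

apply_moves:
  series:
    - [[-0.05, 0, 0.0004, 0, 0], [-0.05, 0, 0, 0, 0]]

```text
clock: 19.15
position: [0.5756, 0.0701, 0.0979]
ee_rot: [2.084, 2.35, -0.005]
ft_force: [-2.1, -6.6, -0.1]
opening: 0.0405
```

apply_moves:
  series:
    - [[-0.05, 0.0002, -0.003, 0, 0], [-0.05, 0.001, -0.008, 0, 0], [-0.05, 0.001, -0.01, 0, 0], [-0.05, 0.0015, -0.012, 0, 0], [-0.05, 0, 0, 0.015, 0], [-0.05, 0, 0, 0.03, 0], [-0.05, 0, 0, 0.03, 0], [-0.05, 0, -0.02, 0.03, 0], [-0.05, 0, -0.04, 0.02, 0], [-0.05, 0, -0.04, 0, 0]]

```text
clock: 20.15
position: [0.582, -0.06, 0.2281]
ee_rot: [2.075, 2.351, 0.007]
ft_force: [0.4, -0.2, 0.5]
opening: 0.0407
```

```bash
python3 - <<'E'
from h import *
b=shot('scene');c=shot('wrist'); print(manip.observe()['position'])
f=lambda im:cv2.resize(np.clip(im*1.3,0,255).astype('uint8'),(400,400),interpolation=cv2.INTER_CUBIC)
print(px(c,(.5746,.0834,.13)))
u,v=map(int,px(c,(.5746,.0834,.12))); v0=max(0,v-70)
cv2.imwrite('pics/s7.png',np.hstack([f(c['color'][v0:v0+140,u-70:u+70]),f(b['color'][160:260,310:430])]))
P=cloud(b); m=(abs(P[...,0]-.575)<.045)&(P[...,1]<.1)&(P[...,1]>.02)&(P[...,2]>.06)&(P[...,2]<.17); q=P[m]; print(len(q),q.min(0),q.max(0))
E
```

```text
[ 0.5802859  -0.06865832  0.22430871]
(np.float64(333.19218603459717), np.float64(-30.421879370204636))
316 [0.54672076 0.06055376 0.07333586] [0.60400098 0.09978928 0.16208119]
```

View pics/s7.png

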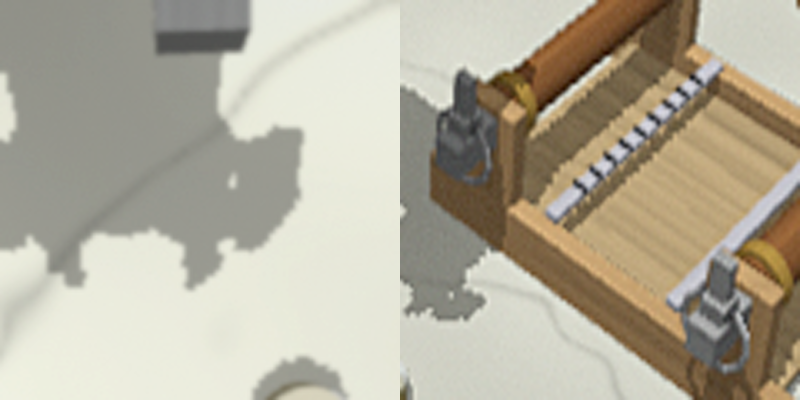

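```bash
python3 - <<'E'
from h import *
np.set_printoptions(suppress=True,precision=1)
P=cloud(dict(np.load('/tmp/scene.npz'))).reshape(-1,3)
def ring(h):
    a=np.radians(-83);lx=np.array([np.cos(a),np.sin(a),0]);ly=np.array([-lx[1],lx[0],0])
    d=P-np.array([h[0],h[1],0]); X,Y,Z=d@lx*1000,d@ly*1000,d[:,2]*1000
    m=(abs(Y)>15)&(abs(Y)<33)&(X>-12)&(X<50)&(Z>68)&(Z<122)
    print(m.sum()); 
    for lo,hi in((70,85),(85,95),(95,105),(105,118)):
        k=m&(Z>lo)&(Z<hi); print(lo,hi,k.sum(),np.median(X[k]) if k.any() else None)
a=np.radians(7)
ring((.5746,.0834)); 
print('jars/awl diff'); 
E
python3 -c "
from cell import manip
o=manip.observe();print(o['clock'],o['ft_force'],o['dq'].round(3))
manip.finish_job()"
```

```text
41
70 85 5 -0.4412545375152682
85 95 5 2.1070572332475055
95 105 11 -0.15190304466761329
105 118 15 1.299024285059995
jars/awl diff
20.25 [-0.66298696 -0.8594856  -0.05493995] [-0.053  0.01  -0.045  0.04  -0.04  -0.018 -0.057]
the job is handed in; nothing more can be done
```

The linchpin is in the shaft with its head down on the bar, and its ring hangs shut round the shaft like the one on the other roller. I handed the job in at 20.25 s.

- **Insertion:** I gripped the tab, lifted the pin from the block, turned it about 88° and lined it up with the hole using the wrist camera. I pushed it down in small steps with low force. It stopped dead at the expected seat height, where the upward force reached at most 15 N, and the wrist images showed no slip in the grip.
- **Ring:** With the fingers astride, I pressed the ring down beyond the shaft's end. I then pushed it inward until it met its stop, at about 7 N and 13 mm out, where I had expected it.
- **Last checks:** The final scene picture shows both rollers looking alike. In the depth data the ring hangs within about 2 mm of the pin's axis over its whole height, with its lowest point 73 mm up, as expected. The gripper was clear and no contact force showed before hand-in.
- **Not confirmed:** My last wrist picture missed the pin because the arm had already moved away, so the final view is from the scene camera only. I did not measure the jars, tin, flask and awl again. The arm's path stayed away from them and no unexpected contact showed.

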